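Third hand for a microscope stage repair

TASK

Pick up the loose slide-holder bracket by its upright rib, lay it flat on the microscope stage plate with its flat front face against the sprung strip and its two slots over the two threaded holes, and push it squarely into the strip with a steady force of about 10 N, so that a colleague can drive in the screws. Keep that push for at least three seconds and finish the program while still gripping the bracket and pushing: do not let go. Never drive the strip to its end stop, and leave the oil bottle, objective, screwdriver and slide tray where they are.

Things in the scene. Friction and masses are not known exactly. Their poses are not given: they have to be found in the camera images.
- stage: Dark stage plate fixed to the bench, 120 (x) x 150 (y) x 20 mm thick; yaw varies. Origin: centre of its underside; x points from its open edge to the strip, z up. Along its +x edge stands a fixed block: x 44 to 60 mm, 130 mm long (y), 10 mm high above the plate. Two threaded holes (6 mm, in 10 mm brass inserts) in its top face at x = 3, y = +-38 mm.
- seat (a point): Point on the plate's top face midway between the two threaded holes: x = 3, y = 0, z = 20 mm in the stage frame, axes as the stage's. The bracket's origin belongs here.
- strip: Sprung steel strip on the plate, 8 (x) x 110 (y) x 14 mm high. Origin: lower edge of the middle of its working face, which looks to the stage's -x; axes as the stage's. At rest it is at x = 16, y = 0, z = 20.5 mm in the stage frame. Slides to +x only, 16 mm to its end stop, against 1.5 N per mm, no preload (10.5 N at 7 mm in, where the bracket's slots are centred on the holes).
- holder: Loose aluminium bracket, about 200 g, flat on the bench: bar 40 (x) x 100 (y) x 12 mm high, upright grip rib 12 (x) x 40 mm (y), middle at x = -8, y = 0, rising to 50 mm above the underside. Origin: centre of the underside; x points to the flat front face (x = 20, the long face further from the rib), z up. Two slots through it, 12 (x) x 16 mm (y), at x = 0, y = +-38 mm.
- holder_face (a point): Middle of the bracket's flat front face, x = 20, y = 0, z = 6 mm in the bracket's frame.
- oil_bottle: Bystander: small amber bottle, diameter 32, height 60 mm, standing; origin at the centre of its underside.
- objective: Bystander: black and steel microscope objective, diameter 30, height 44 mm, standing; origin at the centre of its underside.
- screwdriver: Bystander: screwdriver 160 mm long lying on the bench; its x axis is its length; origin under its middle.
- slide_tray: Bystander: dark grey divided tray 120 x 90 x 30 mm; origin at the centre of its underside.
Mind the look-alikes: they are no part of the job. Of the things that look like the holder, take the one that is farthest from the robot's base at the start.

How it is judged:
By the outcome, as a careful person would: the job done as asked, in the order asked, and still so for the second after the job is handed in, while the arm keeps its last pose, push and grip.
It also fails if it takes over 51 s, if anything falls off the work surface, if the arm or the gripper's body presses on something with over 40 N, if the wrist force passes 120 N, or if a joint passes its speed limit or range.

ROBOT

A 6-joint arm with a two-finger parallel gripper is mounted at the origin on the work surface. World frame = base frame: x ahead of the robot, y to its left, z up, the work surface at z = 0. Lengths are in m, angles in rad, forces in N, time in s.
With the tool pointing down it reaches from about 0.35 to 0.775 m from the base axis. Payload 7.3 kg.
Tool frame: the origin (TCP) lies midway between the tips of the shut fingers; the grasp point (between the pads) lies 19 mm behind it (robot.tcp_to_grasp is the distance from the TCP to the grasp point, in m); x points along the fingers, z is the direction in which the jaws open and shut, and the axes are right-handed (so a half turn about x gives the same grasp; the last joint's range is limited). The gripper opens to 92 mm and grips with 3 to 60 N. Pads are 19 mm wide; open, the fingers measure 130 mm over their backs; the gripper's body (75 mm by 190 mm) begins 47 mm behind the grasp point.
Start: joints at [-1.368, 0.342, 1.524, -0, 1.275, -0.146], TCP at [0.179, -0.493, 0.227] pointing down, gripper open.
Joint ranges: [-2.53, 2.53], [-0.77, 2.02], [0.04, 2.7], [-1, 4.14], [0.28, 2.66], [-3.11, 3.11]. Speed limits (rad/s): [2.57, 2.57, 3.14, 3.14, 3.14, 3.14].

INTERFACE

Orientations are given as [roll, pitch, yaw] about the fixed x, y, z axes, in that order (R = Rz(yaw) Ry(pitch) Rx(roll)).
In Python, from cell import robot gives the robot as it stands.
- The arm moves only by the tool move_arm, never from a script. Its argument "deltas" is a list of rows, each an object with "dp": the shift along the tool's x, y, z in m, a list of three; "turn": the turn, a rotation vector about the tool's x, y, z in degrees, a list of three. A call has 1 to 10 rows; each row is the pose to reach, as a shift and turn from the pose commanded when the call began, along the tool's axes at that moment; what a row does not reach only later rows make up. A row lasts 1/10 s, in which the tool goes at most 50 mm and 8.59 degrees, less where a joint would pass 70% of its speed; a pose out of reach is approached as far as the arm can. A call with a gripper value outside its range is refused whole. "hand" is the finger opening in m, from 0 to 0.0918, set as the call begins (left out, the last holds). The fingers move at their own pace and stop on an object; "squeeze" is the grip in N (left out, the last holds). Time passes only in rows, so rows that repeat a pose let the fingers close. It gives the time, the measured TCP pose, the force and the opening at its end, in the units of the state.
- robot.observe(): the state, without advancing time (a new reading comes with each control period).
- robot.read_camera(name): name is "side" or "top" or "wrist"; returns (picture, depth): 400x640x3 uint8, red, green, blue; 400x640 float32, m along the optical axis (not along the pixel's ray), 0 where there is no reading.
- robot.camera_info(name): a dict with "fx", "fy", "cx", "cy" (pixels), "R" (3x3) and "t" (3): a world point X has camera coordinates R X + t. Camera axes: x right, y down, z forward; pixel columns grow to the right and rows downward; lengths in m; the calibration is good to about 2 mm. The wrist camera is an equidistant fisheye: a pixel r from the principal point sees the ray r / f radians off the axis. A picture is of the moment at which its call begins: read the wrist's pose just before it. camera_info takes no time and is no camera call; for the wrist camera it gives the pose at the moment of the call.
- robot.hand_in(): hands the job in, once; it reports no verdict.
The state is a dict: "time": time; "qpos": joint angles; "qvel": joint speeds; "joint_efforts": joint torques, N m; "tool_pos": TCP position; "tool_rot": TCP orientation; "contact_force": force on the tool from outside, world axes, zero at the start; "torque": the same for the moment, N m; "opening": finger opening in m.
Only numpy, scipy, OpenCV 4.12 (cv2) and the standard library are available. Lean on these libraries where they do the work, as an engineer would, in place of code of your own. Each camera call takes 0.05 s, during which the arm holds its last target.

## Working session

There is one attempt and no reset: what is moved stays moved. The work goes in short steps, Python scripts to look and compute and a tool call to move; the robot and the scene stay as the last step left them, time stands still between calls to the robot, and variables do not carry over. Pictures are saved under pics/ and viewed, and the job is handed in when it is done.

Besides the shell and the picture viewer there is one more tool, called after "Emit:" as name(argument=value, ...) on one line, values as JSON. move_arm: Moves the arm, as the interface text tells. Its arguments: {"type":"object","properties":{"deltas":{"type":"array"},"hand":{"type":"number"},"squeeze":{"type":"number"}},"required":["deltas"]}

```bash
ls; mkdir -p pics; python3 - <<'E'
from cell import robot
import cv2, numpy as np
print(robot.observe())
for n in ("top","side"):
    im,d=robot.read_camera(n); cv2.imwrite(f"pics/{n}0.png",im[:,:,::-1]); np.savez(f"/tmp/{n}0.npz",d=d,im=im)
    print(n,robot.camera_info(n))
E
```

```text
pics
{'time': 0.0, 'qpos': array([-1.36801510e+00,  3.42708572e-01,  1.52503933e+00, -1.97714854e-05,
        1.27539450e+00, -1.46013444e-01]), 'qvel': array([ 1.52219152e-03,  6.76344764e-04,  9.10102491e-05, -1.09306087e-03,
       -1.42660439e-03,  3.79873957e-04]), 'joint_efforts': array([-5.68769046e-04, -4.31238949e+01, -2.44221997e+01,  7.17423437e-02,
        5.59775520e-02, -1.06449822e-04]), 'tool_pos': array([ 0.17935034, -0.49297071,  0.22604452]), 'tool_rot': array([3.00777815, 1.56924647, 1.78578227]), 'contact_force': array([-0.47731436, -0.47219536,  0.01551225]), 'torque': array([-0.00646621, -0.0149459 , -0.03613311]), 'opening': 0.09161619762493567}
top {'fx': 371.66344868557013, 'fy': 371.66344868557013, 'cx': 323.0440527938587, 'cy': 197.43014118161648, 'R': array([[-0.01109699, -0.99958145,  0.02671679],
       [-0.98401469,  0.00616711, -0.17798047],
       [ 0.17774121, -0.02826476, -0.98367127]]), 't': array([0.09930318, 0.57357461, 0.71559052])}
side {'fx': 396.0876386845787, 'fy': 396.0876386845787, 'cx': 320.8854637301994, 'cy': 194.32890954866087, 'R': array([[-0.88277918, -0.46976407,  0.0047575 ],
       [-0.25399107,  0.46873105, -0.84603767],
       [ 0.39520811, -0.74807281, -0.53310189]]), 't': array([0.56561248, 0.13250574, 0.68816929])}
```

View pics/top0.png

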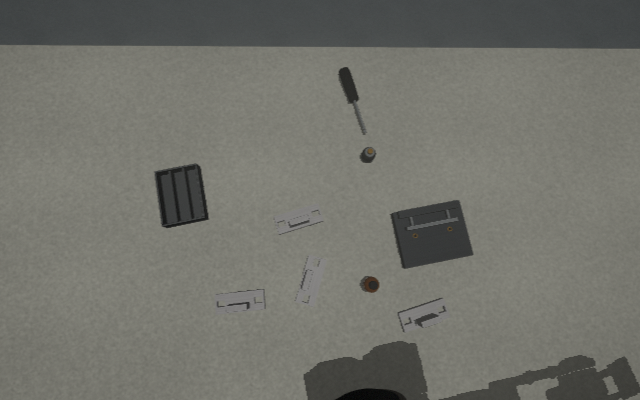

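View pics/side0.png

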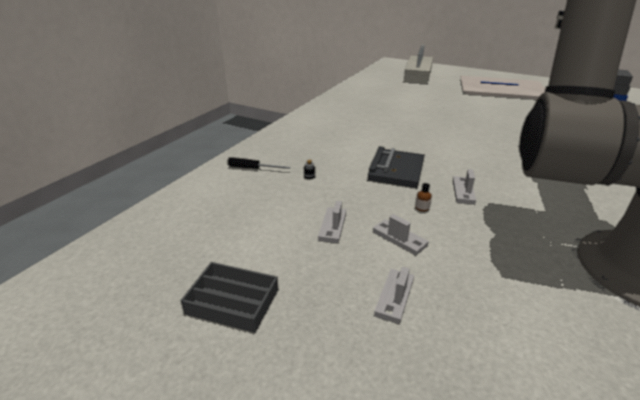

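Top view: four brackets at about (300,221), (310,279), (241,300) and (422,314). The stage is at (432,233), the bottle at (370,284), the objective at (369,154), the screwdriver at (352,100) and the tray at (181,196). Next I'll measure them.

```bash
cat > h.py <<'E'
import numpy as np, cv2
from cell import robot
def px2w(info,u,v,z):  # intersect ray with plane z (pinhole)
    r=np.array([(u-info['cx'])/info['fx'],(v-info['cy'])/info['fy'],1.]); R=info['R'];c=-R.T@info['t'];d=R.T@r
    return c+d*(z-c[2])/d[2]
def dep(info,d,u,v):
    z=d[int(round(v)),int(round(u))]; return info['R'].T@(np.array([(u-info['cx'])/info['fx']*z,(v-info['cy'])/info['fy']*z,z])-info['t'])
def cloud(info,d):
    v,u=np.mgrid[:400,:640]; P=np.stack([(u-info['cx'])/info['fx']*d,(v-info['cy'])/info['fy']*d,d],-1)
    return (P-info['t'])@info['R']
def w2px(info,X):
    c=info['R']@np.array(X)+info['t']; return info['fx']*c[0]/c[2]+info['cx'],info['fy']*c[1]/c[2]+info['cy']
E
python3 - <<'E'
from h import *
z=np.load('/tmp/top0.npz');d=z['d'];im=z['im'];I=robot.camera_info('top')
P=cloud(I,d)
for n,(u,v,h) in dict(A=(300,221,.012),B=(310,279,.012),C=(241,300,.012),D=(422,314,.012),bottle=(370,284,.06),obj=(369,154,.04)).items():
    p=px2w(I,u,v,h);print(n,p.round(3),np.hypot(p[0],p[1]).round(3))
print(np.median(P[100:300:20,100:500:20,2]))
def blob(u0,u1,v0,v1,lo,hi):
    q=P[v0:v1,u0:u1].reshape(-1,3);q=q[(q[:,2]>lo)&(q[:,2]<hi)];
    r=cv2.minAreaRect((q[:,:2]*1000).astype(np.float32)); print(len(q),r,q.mean(0).round(4))
blob(270,330,200,240,.007,.02);blob(270,330,200,240,.03,.06)
blob(385,480,195,275,.015,.026);blob(385,480,195,275,.028,.04)
for n,(u0,u1,v0,v1) in dict(A=(270,330,200,240),S=(385,480,195,275)).items():
    c=cv2.resize(im[v0:v1,u0:u1],None,fx=8,fy=8,interpolation=cv2.INTER_CUBIC);cv2.imwrite(f'pics/{n}1.png',c[:,:,::-1])
z=np.load('/tmp/side0.npz');c=cv2.resize(z['im'][130:260,300:440],None,fx=4,fy=4,interpolation=cv2.INTER_CUBIC);cv2.imwrite(f'pics/side1.png',c[:,:,::-1])
E
```

```text
A [0.53  0.143 0.012] 0.549
B [0.409 0.122 0.012] 0.427
C [0.369 0.264 0.012] 0.453
D [ 0.336 -0.108  0.012] 0.353
bottle [0.4   0.005 0.06 ] 0.4
obj [ 0.67  -0.005  0.04 ] 0.67
5.1789513817524e-06
654 ((536.48291015625, 145.9810791015625), (40.119834899902344, 99.89185333251953), 16.764822006225586) [0.5372 0.1466 0.0118]
131 ((528.81201171875, 143.6432342529297), (12.324578285217285, 39.49037170410156), 16.611186981201172) [0.5279 0.1434 0.0484]
3262 ((501.0705871582031, -138.90927124023438), (119.667724609375, 151.09593200683594), 10.289325714111328) [ 0.4914 -0.1387  0.0196]
619 ((538.3172607421875, -131.59999084472656), (43.96651840209961, 129.3871307373047), 10.334013938903809) [ 0.541  -0.1305  0.0311]
```

View pics/A1.png

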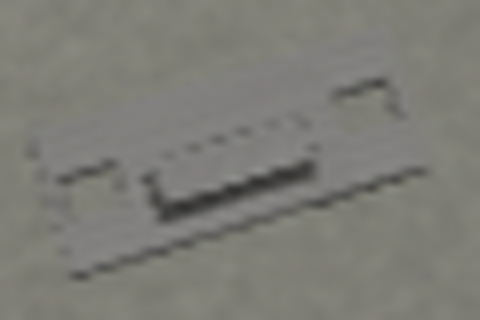

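View pics/S1.png

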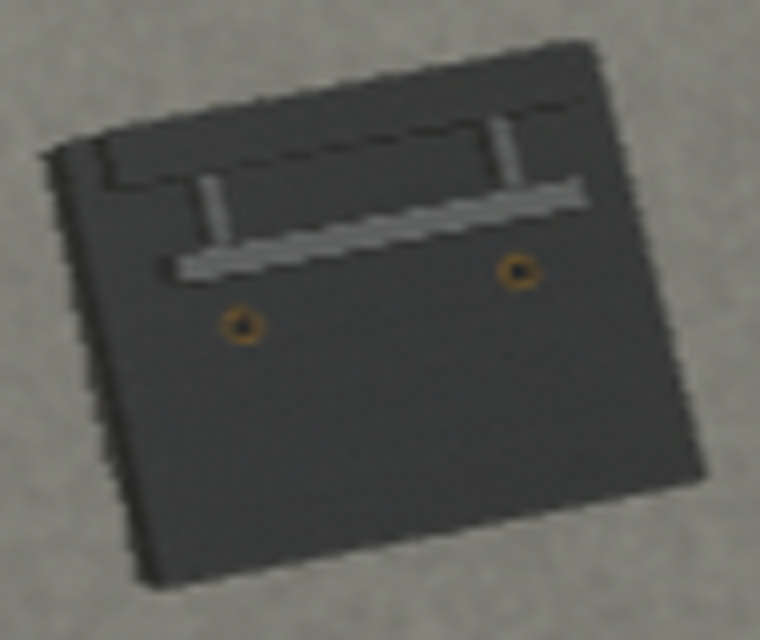

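View pics/side1.png

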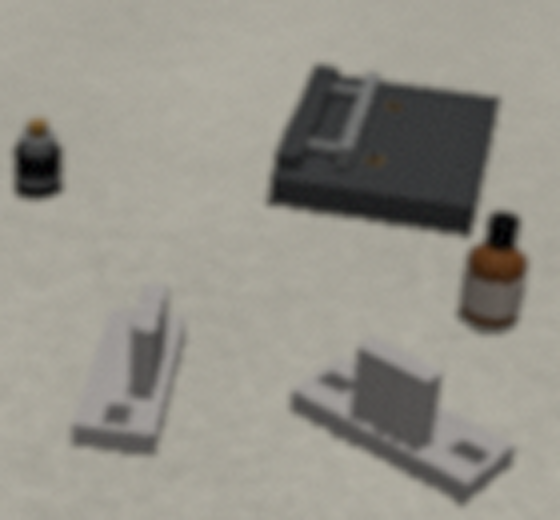

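Crops: the bar of A has its rib nearer the robot, so its front faces world +x. The stage holes are at crop (242,325) and (518,271), and the strip is on the far side. Bracket A has the largest range, at 0.556 m. Now I'll cross-check the hole positions and plan the approach.

```bash
cat >> h.py <<'E'
from scipy.spatial.transform import Rotation as Ro
def toolR(yaw,sgn=1):   # tool x down, tool z = sgn*(cos yaw, sin yaw)
    x=np.array([0,0,-1.]);z=sgn*np.array([np.cos(yaw),np.sin(yaw),0]);return np.stack([x,np.cross(z,x),z],1)
def rel(p0,R0,p1,R1):
    return R0.T@(np.array(p1)-p0), np.degrees(Ro.from_matrix(R0.T@R1).as_rotvec())
def now():
    o=robot.observe(); return o,o['tool_pos'],Ro.from_euler('xyz',o['tool_rot']).as_matrix()
E
python3 - <<'E'
from h import *
I=robot.camera_info('top');S=robot.camera_info('side')
h=[px2w(I,385+(u+.5)/8-.5,195+(v+.5)/8-.5,.02) for u,v in((242,325),(518,271))]
m=(h[0]+h[1])/2;e=h[0]-h[1];print(h,m,np.linalg.norm(e),np.degrees(np.arctan2(-e[0],e[1])))
hs=[px2w(S,300+(u+.5)/4-.5,130+(v+.5)/4-.5,.02) for u,v in((374,160),(392,106))]
m=(hs[0]+hs[1])/2;e=hs[0]-hs[1];print('side',hs,m,np.linalg.norm(e),np.degrees(np.arctan2(-e[0],e[1])))
c=np.array([.50107,-.1389]);a=np.radians(10.3);print('seat by rect',c+.003*np.array([np.cos(a),np.sin(a)]))
# bracket from side cloud
z=np.load('/tmp/side0.npz');P=cloud(S,z['d'])
def blob(u0,u1,v0,v1,lo,hi):
    q=P[v0:v1,u0:u1].reshape(-1,3);q=q[(q[:,2]>lo)&(q[:,2]<hi)];
    print(len(q),cv2.minAreaRect((q[:,:2]*1000).astype(np.float32)))
blob(315,355,195,245,.008,.016);blob(315,355,195,245,.04,.06)
blob(365,428,145,190,.017,.024)
o,p,R=now();print(R.round(3))
for s in(1,-1):
    print(s,rel(p,R,[.5288,.1437,.12],toolR(np.radians(16.7),s)))
E
```

```text
[array([ 0.49738176, -0.10008146,  0.02      ]), array([ 0.51105585, -0.17487648,  0.02      ])] [ 0.50421881 -0.13747897  0.02      ] 0.07603469661589629 10.36044847129619
side [array([ 0.49894885, -0.10285179,  0.02      ]), array([ 0.51281592, -0.17709074,  0.02      ])] [ 0.50588239 -0.13997126  0.02      ] 0.07552295894910754 10.580332694711231
seat by rect [ 0.50402166 -0.13836359]
492 ((536.92041015625, 148.55349731445312), (40.16196060180664, 103.9866714477539), 16.67365837097168)
115 ((529.2828369140625, 145.82627868652344), (12.036100387573242, 42.855751037597656), 16.615324020385742)
1172 ((501.3345031738281, -136.4980926513672), (119.0296859741211, 153.27467346191406), 10.181821823120117)
[[-0.     0.94   0.342]
 [ 0.001  0.342 -0.94 ]
 [-1.     0.    -0.001]]
1 (array([ 0.10686235,  0.54597028, -0.47882496]), array([-8.67145635e+01, -5.29159284e-02, -6.65672785e-02]))
-1 (array([ 0.10686235,  0.54597028, -0.47882496]), array([ 9.32854069e+01, -6.76185326e-02,  5.37515955e-02]))
```

Emit:
move_arm(deltas=[{"dp": [0.01, 0.055, -0.048], "turn": [-8, 0, 0]}, {"dp": [0.02, 0.09, -0.078], "turn": [-16, 0, 0]}, {"dp": [0.03, 0.13, -0.11], "turn": [-24, 0, 0]}, {"dp": [0.04, 0.16, -0.14], "turn": [-32, 0, 0]}, {"dp": [0.05, 0.2, -0.17], "turn": [-40, 0, 0]}, {"dp": [0.06, 0.23, -0.2], "turn": [-48, 0, 0]}, {"dp": [0.07, 0.265, -0.23], "turn": [-56, 0, 0]}, {"dp": [0.08, 0.3, -0.26], "turn": [-64, 0, 0]}, {"dp": [0.09, 0.33, -0.29], "turn": [-72, 0, 0]}, {"dp": [0.09, 0.36, -0.32], "turn": [-80, 0, 0]}], hand=0.05, squeeze=50)

```text
time: 1.1
tool_pos: [0.4081, -0.0671, 0.1354]
tool_rot: [2.6, 1.568, 2.78]
contact_force: [0.1, -0.3, -0.1]
opening: 0.0502
```

```bash
python3 - <<'E'
from h import *
o,p,R=now();print(o['qpos'].round(3),p)
print(rel(p,R,[.5289,.1445,.13],toolR(np.radians(16.65),1)))
E
```

```text
[-0.349  0.252  1.942  0.     0.949 -0.53 ] [ 0.40806678 -0.0671471   0.13542426]
(array([0.0053228 , 0.18649986, 0.15688868]), array([-6.30470531, -0.12595105, -0.08561692]))
```

Emit:
move_arm(deltas=[{"dp": [0.001, 0.037, 0.031], "turn": [-1.2, 0, 0]}, {"dp": [0.002, 0.075, 0.063], "turn": [-2.5, 0, 0]}, {"dp": [0.003, 0.112, 0.094], "turn": [-3.8, 0, 0]}, {"dp": [0.004, 0.15, 0.126], "turn": [-5, 0, 0]}, {"dp": [0.005, 0.1865, 0.157], "turn": [-6.3, -0.1, -0.1]}, {"dp": [0.005, 0.1865, 0.157], "turn": [-6.3, -0.1, -0.1]}, {"dp": [0.005, 0.1865, 0.157], "turn": [-6.3, -0.1, -0.1]}, {"dp": [0.005, 0.1865, 0.157], "turn": [-6.3, -0.1, -0.1]}])

```text
time: 1.9
tool_pos: [0.5299, 0.1405, 0.1313]
tool_rot: [-1.55, 1.569, -1.266]
contact_force: [-1.0, -1.6, -0.3]
opening: 0.0501
```

```bash
python3 - <<'E'
from h import *
o,p,R=now();print(o['qpos'].round(3),p,o['contact_force'])
print(rel(p,R,[.5289,.1445,.016],toolR(np.radians(16.65),1)))
W=robot.camera_info('wrist');im,d=robot.read_camera('wrist');print(W)
cv2.imwrite('pics/w1.png',im[:,:,::-1]);np.savez('/tmp/w1.npz',im=im,d=d)
E
```

```text
[ 0.12   0.477  1.595 -0.002  1.069 -0.162] [0.52989621 0.14047732 0.13130089] [-1.03863104 -1.61132408 -0.29050782]
(array([0.11529258, 0.0043661 , 0.00016461]), array([-0.39849285,  0.00197004,  0.11200142]))
{'fx': 309.70691628693146, 'fy': 309.70691628693146, 'cx': 320.6842257399658, 'cy': 196.13569093699988, 'R': array([[ 9.60227591e-01,  2.79217330e-01,  8.10111678e-04],
       [ 2.66176529e-01, -9.16248970e-01,  2.99395859e-01],
       [ 8.43387763e-02, -2.87272531e-01, -9.54128641e-01]]), 't': array([-0.54764886, -0.02196295,  0.29516274])}
```

View pics/w1.png

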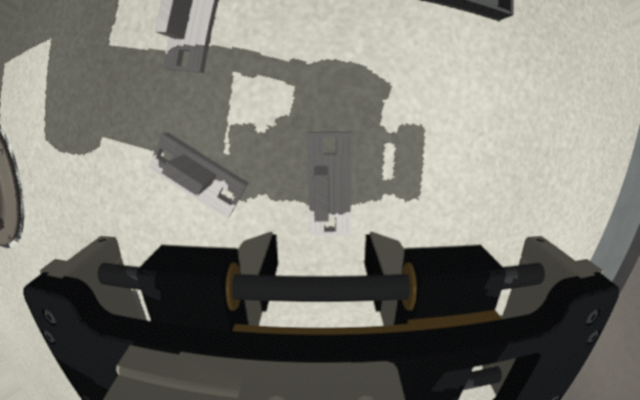

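The wrist view shows bracket A between the fingertips: rib at about (321,192), slots at (329,145) and (331,222), with the neighbouring bracket B clear at (200,175). I'll check this with the wrist depth.

```bash
cat >> h.py <<'E'
def wcloud(W,d):
    v,u=np.mgrid[:400,:640]; x=(u-W['cx'])/W['fx'];y=(v-W['cy'])/W['fy'];th=np.hypot(x,y)+1e-9
    k=np.tan(th)/th; return (np.stack([x*k*d,y*k*d,d],-1)-W['t'])@W['R']
E
python3 - <<'E'
from h import *
W=robot.camera_info('wrist');d=np.load('/tmp/w1.npz')['d'];P=wcloud(W,d)
for lo,hi in((.044,.056),(.008,.016)):
    q=P[128:240,295:360].reshape(-1,3);q=q[(q[:,2]>lo)&(q[:,2]<hi)];print(len(q),cv2.minAreaRect((q[:,:2]*1000).astype(np.float32)),q[:,2].mean())
E
```

```text
704 ((528.8908081054688, 143.6597137451172), (11.542555809020996, 40.78474044799805), 15.912701606750488) 0.04958177794161512
3218 ((536.92529296875, 146.05657958984375), (40.65625, 99.3794174194336), 16.42543601989746) 0.011756066667504067
```

```bash
python3 - <<'E'
from h import *
o,p,R=now();print(p,o['qvel'].round(4))
print(rel(p,R,[.5289,.1439,.016],toolR(np.radians(16.6),1)))
E
```

```text
[0.53006113 0.14017746 0.13153948] [-0.0084 -0.0067 -0.0034  0.0003 -0.001   0.0015]
(array([ 0.11553142,  0.00412885, -0.00014341]), array([-0.38827745,  0.03320777,  0.11425122]))
```

Emit:
move_arm(deltas=[{"dp": [0.015, 0.004, 0], "turn": [-0.4, 0, 0.1]}, {"dp": [0.03, 0.004, 0], "turn": [-0.4, 0, 0.1]}, {"dp": [0.045, 0.004, 0], "turn": [-0.4, 0, 0.1]}, {"dp": [0.06, 0.004, 0], "turn": [-0.4, 0, 0.1]}, {"dp": [0.07, 0.004, 0], "turn": [-0.4, 0, 0.1]}, {"dp": [0.08, 0.004, 0], "turn": [-0.4, 0, 0.1]}, {"dp": [0.09, 0.004, 0], "turn": [-0.4, 0, 0.1]}, {"dp": [0.1, 0.004, 0], "turn": [-0.4, 0, 0.1]}, {"dp": [0.105, 0.004, 0], "turn": [-0.4, 0, 0.1]}, {"dp": [0.105, 0.004, 0], "turn": [-0.4, 0, 0.1]}])

```text
time: 2.95
tool_pos: [0.5294, 0.1449, 0.0259]
tool_rot: [0.099, 1.571, 0.39]
contact_force: [0.4, 0.2, 0.9]
opening: 0.0499
```

```bash
python3 - <<'E'
from h import *
o,p,R=now();print(p,o['qvel'].round(4),o['contact_force'])
print(rel(p,R,[.5289,.1439,.016],toolR(np.radians(16.6),1)))
E
```

```text
[0.52936984 0.14489735 0.02590675] [ 0.002  -0.0149 -0.0134 -0.0015  0.0117 -0.0002] [0.36607293 0.18791107 0.87443684]
(array([ 0.00990652, -0.00082073, -0.00073929]), array([ 0.08681592,  0.01649938, -0.00164942]))
```

Emit:
move_arm(deltas=[{"dp": [0.005, -0.0008, -0.0007], "turn": [0, 0, 0]}, {"dp": [0.0095, -0.0008, -0.0007], "turn": [0, 0, 0]}, {"dp": [0.0095, -0.0008, -0.0007], "turn": [0, 0, 0]}, {"dp": [0.0095, -0.0008, -0.0007], "turn": [0, 0, 0]}])

```text
time: 3.35
tool_pos: [0.5294, 0.144, 0.0172]
tool_rot: [-0.115, 1.569, 0.176]
contact_force: [0.1, -0.1, 0.6]
opening: 0.0503
```

Emit:
move_arm(deltas=[{"dp": [0, 0, 0]}, {"dp": [0, 0, 0]}, {"dp": [0, 0, 0]}, {"dp": [0, 0, 0]}, {"dp": [0, 0, 0]}, {"dp": [0, 0, 0]}], hand=0.0, squeeze=50)

```text
invalid input
```

```bash
python3 - <<'E'
from h import *
o,p,R=now();print(p,o['qvel'].round(4),o['contact_force'],o['opening'])
print(rel(p,R,[.5289,.1439,.016],toolR(np.radians(16.6),1)))
E
```

```text
[0.52938896 0.14400528 0.01719075] [ 0.0011 -0.0041 -0.004   0.0009  0.0012  0.0008] [ 0.10276384 -0.14858634  0.58843498] 0.050270640521714406
(array([ 1.18992439e-03,  3.97716852e-05, -5.00551903e-04]), array([0.08590722, 0.09380005, 0.01074469]))
```

Emit:
move_arm(deltas=[{"dp": [0, 0, -0.0005], "turn": [0, 0, 0]}, {"dp": [0, 0, -0.0005], "turn": [0, 0, 0]}, {"dp": [0, 0, -0.0005], "turn": [0, 0, 0]}, {"dp": [0, 0, -0.0005], "turn": [0, 0, 0]}, {"dp": [0, 0, -0.0005], "turn": [0, 0, 0]}, {"dp": [0, 0, -0.0005], "turn": [0, 0, 0]}, {"dp": [0, 0, -0.0005], "turn": [0, 0, 0]}], hand=0.005, squeeze=50)

```text
time: 4.05
tool_pos: [0.5289, 0.1439, 0.0172]
tool_rot: [-0.112, 1.569, 0.179]
contact_force: [0.0, -0.1, 0.8]
opening: 0.0115
```

```bash
python3 - <<'E'
from h import *
o,p,R=now();print(p,o['qvel'].round(4),o['contact_force'],o['opening'])
E
```

```text
[0.52894876 0.14385631 0.01720434] [ 0.001   0.     -0.0007  0.0019 -0.0018 -0.0005] [ 0.04777437 -0.0718373   0.84718623] 0.011496068943542478
```

Emit:
move_arm(deltas=[{"dp": [-0.01, 0, 0], "turn": [0, 0, 0]}, {"dp": [-0.025, 0, 0], "turn": [0, 0, 0]}, {"dp": [-0.04, 0, 0], "turn": [0, 0, 0]}, {"dp": [-0.055, 0, 0], "turn": [0, 0, 0]}, {"dp": [-0.07, 0, 0], "turn": [0, 0, 0]}, {"dp": [-0.08, 0, 0], "turn": [0, 0, 0]}, {"dp": [-0.085, 0, 0], "turn": [0, 0, 0]}, {"dp": [-0.085, 0, 0], "turn": [0, 0, 0]}])

```text
time: 4.85
tool_pos: [0.529, 0.1439, 0.1028]
tool_rot: [-0.14, 1.568, 0.152]
contact_force: [-0.4, 0.4, -1.5]
opening: 0.0116
```

```bash
python3 - <<'E'
from h import *
o,p,R=now();print(p,o['qvel'].round(4),o['contact_force'],o['opening'])
a=np.radians(10.35)
print(rel(p,R,[.4836,-.1416,.1],toolR(a,1)))
E
```

```text
[0.52896806 0.14386454 0.10276901] [-0.0009  0.0192  0.017  -0.0011 -0.0127  0.0009] [-0.39109935  0.36212507 -1.49344523] 0.011641686608998529
(array([ 0.00253772, -0.26040998, -0.12544376]), array([6.33922958, 0.15018565, 0.01269538]))
```

Emit:
move_arm(deltas=[{"dp": [0, -0.015, -0.007], "turn": [0.5, 0, 0]}, {"dp": [0, -0.045, -0.021], "turn": [1.2, 0, 0]}, {"dp": [0, -0.08, -0.038], "turn": [2, 0, 0]}, {"dp": [0, -0.12, -0.057], "turn": [3, 0, 0]}, {"dp": [0, -0.16, -0.076], "turn": [4, 0, 0]}, {"dp": [0, -0.195, -0.093], "turn": [5, 0.1, 0]}, {"dp": [0, -0.225, -0.108], "turn": [6, 0.1, 0]}, {"dp": [0, -0.245, -0.118], "turn": [6.3, 0.1, 0]}, {"dp": [0, -0.256, -0.123], "turn": [6.3, 0.1, 0]}, {"dp": [0, -0.2604, -0.1254], "turn": [6.3, 0.1, 0]}])

```text
time: 5.85
tool_pos: [0.4827, -0.1428, 0.1015]
tool_rot: [2.727, 1.57, 2.906]
contact_force: [-0.5, -0.1, -2.1]
opening: 0.0114
```

Emit:
move_arm(deltas=[{"dp": [0, 0, 0], "turn": [0, 0, 0]}, {"dp": [0, 0, 0], "turn": [0, 0, 0]}, {"dp": [0, 0, 0], "turn": [0, 0, 0]}])

```text
time: 6.15
tool_pos: [0.4835, -0.1406, 0.102]
tool_rot: [2.536, 1.57, 2.719]
contact_force: [0.5, -0.2, -1.7]
opening: 0.0119
```

```bash
python3 - <<'E'
from h import *
a=np.radians(10.35)
o,p,R=now();print(p,o['qvel'].round(4),o['contact_force'],o['opening'])
print(rel(p,R,[.4836,-.1416,.0372+.01],toolR(a,1)))
W=robot.camera_info('wrist');im,d=robot.read_camera('wrist')
cv2.imwrite('pics/w2.png',im[:,:,::-1]);np.savez('/tmp/w2.npz',im=im,d=d)
P=wcloud(W,d)
def blob(P,s,lo,hi):
    q=P[s].reshape(-1,3);q=q[(q[:,2]>lo)&(q[:,2]<hi)];print(len(q),cv2.minAreaRect((q[:,:2]*1000).astype(np.float32)),q[:,2].mean()) if len(q)>5 else print(len(q))
I=robot.camera_info('top');im,d=robot.read_camera('top');cv2.imwrite('pics/t2.png',cv2.resize(im[180:340,340:500],None,fx=4,fy=4)[:,:,::-1])
np.savez('/tmp/t2.npz',im=im,d=d)
E
```

```text
[ 0.48347717 -0.14061118  0.10196587] [-0.0002 -0.0022 -0.0011  0.0003 -0.0021 -0.0024] [ 0.46429589 -0.20776197 -1.67129702] 0.011856806570630901
(array([ 5.47656934e-02, -1.00508254e-03, -4.38376588e-05]), array([ 0.1189113 , -0.0157494 , -0.01087129]))
```

View pics/w2.png

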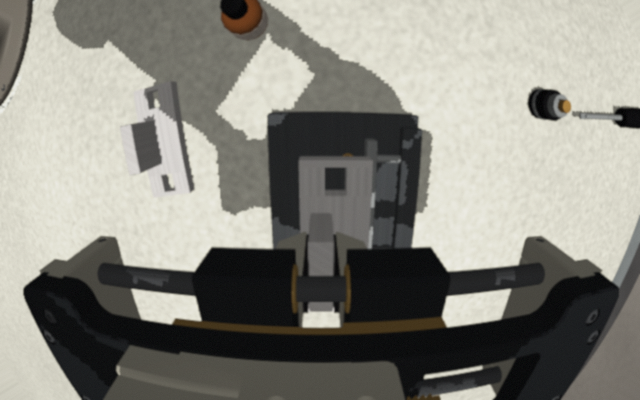

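View pics/t2.png

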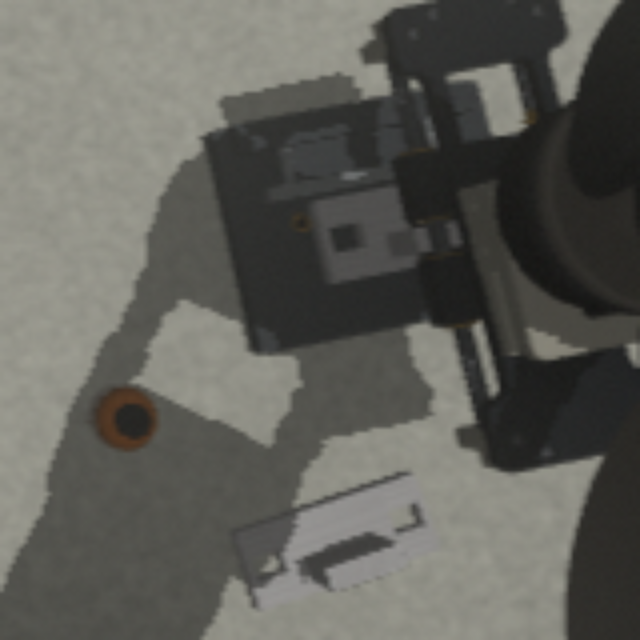

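The bracket hangs square above the plate: slot at (335,180) in the wrist view, strip right of it at x≈380 px, bottle and objective clear. I'll measure the bracket against the stage with the wrist depth.

```bash
python3 - <<'E'
from h import *
a=np.radians(10.35);ex=np.array([np.cos(a),np.sin(a)]);ey=np.array([-ex[1],ex[0]])
seat=np.array([.5043,-.1378])
W=robot.camera_info('wrist');z=np.load('/tmp/w2.npz');P=wcloud(W,z['d'])
T=np.load('/tmp/t2.npz');Pt=cloud(robot.camera_info('top'),T['d'])
for nm,Q,s in(('w',P,(slice(90,250),slice(260,440))),('t',Pt,(slice(195,290),slice(385,450)))):
    q=Q[s].reshape(-1,3);q=q[np.isfinite(q).all(1)]
    x=(q[:,:2]-seat)@ex*1e3+3;y=(q[:,:2]-seat)@ey*1e3;h=q[:,2]*1e3
    def st(n,m):
        if m.sum()>10: print(nm,n,m.sum(),'x',np.percentile(x[m],[1,50,99]).round(1),'y',np.percentile(y[m],[1,50,99]).round(1),'z',np.median(h[m]).round(1))
    st('bartop',(h>90)&(h<103)&(y>20)&(x<40)); st('strip/block',(h>31)&(h<37)); st('strip',(h>32.5)&(h<37));st('plate',(h>16)&(h<23)&(y>-60))
    m=(h>90)&(h<103)&(y>20)&(x<40)
    if m.sum()>10:
        print(cv2.minAreaRect((np.c_[x,y][m]).astype(np.float32)))
        pl=np.linalg.lstsq(np.c_[x[m],y[m],np.ones(m.sum())],h[m],rcond=None)[0];print('tilt slope',pl)
E
```

```text
w bartop 3581 x [-30.3 -11.1   9.2] y [20.2 34.7 50.6] z 96.4
w strip/block 560 x [15.6 21.4 55.8] y [-32.   25.6  53.9] z 34.0
w strip 519 x [15.8 21.3 23.6] y [-32.2  25.2  53.8] z 34.0
w plate 10548 x [-59.8 -11.9  51.6] y [-36.7  43.1  73.4] z 19.6
((-10.484861373901367, 35.41709899902344), (40.35689163208008, 30.82474136352539), 0.051506754010915756)
tilt slope [-4.67086387e-03 -3.26241590e-02  9.73354533e+01]
t bartop 313 x [-29.6 -10.4   9.6] y [20.6 34.6 51.4] z 96.4
t strip/block 160 x [15.7 20.8 57.7] y [-35.6  18.6  57.4] z 33.4
t strip 108 x [15.7 19.2 51.7] y [-11.8  19.5  53.9] z 34.1
t plate 1599 x [-59.5 -11.9  52.6] y [-24.3  41.1  74.1] z 19.6
((-10.073402404785156, 35.992286682128906), (39.62562561035156, 31.647125244140625), 0.026842420920729637)
tilt slope [-7.75674386e-03 -3.32821583e-02  9.73424625e+01]
```

Emit:
move_arm(deltas=[{"dp": [0.007, -0.0012, 0], "turn": [0.1, 0, 0.6]}, {"dp": [0.016, -0.0012, 0], "turn": [0.1, 0, 1.2]}, {"dp": [0.026, -0.0012, 0], "turn": [0.1, 0, 1.9]}, {"dp": [0.036, -0.0012, 0], "turn": [0.1, 0, 1.9]}, {"dp": [0.044, -0.0012, 0], "turn": [0.1, 0, 1.9]}, {"dp": [0.05, -0.0012, 0], "turn": [0.1, 0, 1.9]}, {"dp": [0.055, -0.0012, 0], "turn": [0.1, 0, 1.9]}, {"dp": [0.058, -0.0012, 0], "turn": [0.1, 0, 1.9]}, {"dp": [0.058, -0.0012, 0], "turn": [0.1, 0, 1.9]}, {"dp": [0.058, -0.0012, 0], "turn": [0.1, 0, 1.9]}], squeeze=60)

```text
time: 7.25
tool_pos: [0.4838, -0.1428, 0.0442]
tool_rot: [1.563, 1.538, 1.742]
contact_force: [-0.2, -0.8, -2.4]
opening: 0.0115
```

```bash
cat > chk.py <<'E'
from h import *
import sys
a=np.radians(10.35);ex=np.array([np.cos(a),np.sin(a)]);ey=np.array([-ex[1],ex[0]])
seat=np.array([.5043,-.1378])
def chk(tag,lo,hi):
    o,p,R=now();print('tcp',p,'F',o['contact_force'].round(2),'Fx,Fy stage',(o['contact_force'][:2]@ex).round(2),(o['contact_force'][:2]@ey).round(2),'T',o['torque'].round(2),o['opening'],o['time'])
    print('tcp in stage',((p[:2]-seat)@ex*1e3+3).round(2),((p[:2]-seat)@ey*1e3).round(2),'turn to level',rel(p,R,p,toolR(a))[1].round(2))
    W=robot.camera_info('wrist');im,d=robot.read_camera('wrist');P=wcloud(W,d)
    cv2.imwrite(f'pics/w{tag}.png',im[:,:,::-1])
    Pt=cloud(robot.camera_info('top'),(T:=robot.read_camera('top'))[1]);cv2.imwrite(f'pics/t{tag}.png',cv2.resize(T[0][190:280,380:480],None,fx=6,fy=6,interpolation=cv2.INTER_CUBIC)[:,:,::-1])
    for nm,Q,s in(('w',P,(slice(90,250),slice(260,440))),('t',Pt,(slice(195,290),slice(385,450)))):
        q=Q[s].reshape(-1,3)
        x=(q[:,:2]-seat)@ex*1e3+3;y=(q[:,:2]-seat)@ey*1e3;h=q[:,2]*1e3
        def st(n,m):
            if m.sum()>10: print(nm,n,m.sum(),'x',np.percentile(x[m],[1,50,99]).round(1),'y',np.percentile(y[m],[1,50,99]).round(1),'z',np.median(h[m]).round(1))
        m=(h>lo)&(h<hi)&(y>22)&(y<52.5)&(x<14)
        st('bartop',m); st('strip',(h>32.8)&(h<37)&(x>14)&(x<42)&(y>22));st('plate',(h>16)&(h<23))
        if m.sum()>10:
            print(cv2.minAreaRect((np.c_[x,y][m]).astype(np.float32)))
            print('slope',np.linalg.lstsq(np.c_[x[m],y[m],np.ones(m.sum())],h[m],rcond=None)[0].round(3))
if __name__=='__main__': chk(sys.argv[1],float(sys.argv[2]),float(sys.argv[3]))
E
python3 chk.py 3 29 45
```

```text
tcp [ 0.48379831 -0.14284405  0.0442409 ] F [-0.23 -0.75 -2.44] Fx,Fy stage -0.36 -0.7 T [-0.08 -0.07 -0.02] 0.011543094514668102 7.25
tcp in stage -18.07 -1.28 turn to level [-0.06  0.02 -1.88]
w bartop 3160 x [-30.3 -10.5   9.2] y [22.2 35.9 48.8] z 39.7
w strip 726 x [15.2 19.1 23.1] y [22.3 38.6 53.8] z 34.0
w plate 13673 x [-56.2 -10.5  49.9] y [-10.5  49.5  73.7] z 19.5
((-10.524856567382812, 35.46569061279297), (26.913127899169922, 40.39583206176758), 89.9724349975586)
slope [-1.0000e-03 -1.9000e-02  3.9933e+01]
t bartop 248 x [-29.8 -11.    9.5] y [22.2 36.5 49.6] z 39.6
t strip 52 x [15.6 19.7 23.2] y [22.8 37.3 54.6] z 34.3
t plate 1322 x [-59.3  -9.   54. ] y [-23.9  47.5  74.3] z 19.5
((-10.27413558959961, 35.90707015991211), (39.896461486816406, 27.68425941467285), 0.25764426589012146)
slope [-0.    -0.044 40.647]
```

```bash
python3 - <<'E'
from chk import *
W=robot.camera_info('wrist');P=wcloud(W,robot.read_camera('wrist')[1])
Pt=cloud(robot.camera_info('top'),robot.read_camera('top')[1])
from scipy.stats import theilslopes
for nm,Q,s in(('w',P,(slice(90,250),slice(260,440))),('t',Pt,(slice(195,290),slice(385,450)))):
    q=Q[s].reshape(-1,3);x=(q[:,:2]-seat)@ex*1e3+3;y=(q[:,:2]-seat)@ey*1e3;h=q[:,2]*1e3
    for n,m in(('bar',(h>33)&(h<46)&(y>21)&(y<48)&(x<8)&(x>-29)),('plate',(h>16)&(h<23)&(x<8)),('strip',(h>33)&(h<36)&(x>15)&(x<25))):
        for it in range(3):
            A=np.c_[x[m],y[m],np.ones(m.sum())];c=np.linalg.lstsq(A,h[m],rcond=None)[0]
            r=abs(c[0]*x+c[1]*y+c[2]-h); m=m&(r<1.0)
        print(nm,n,m.sum(),c.round(4), np.median(h[m]))
    m=(h>33)&(h<46)&(x<8)&(x>-29)
    for y0 in range(21,51,4):
        k=m&(y>y0)&(y<y0+4)
        if k.sum(): print(y0+2,np.median(h[k]).round(2),end='; ')
    print()
E
```

```text
w bar 2277 [1.00000e-03 3.43000e-02 3.87356e+01] 39.911075132860674
w plate 7285 [ 7.00000e-04 -5.00000e-04  1.95498e+01] 19.502189965488597
w strip 1157 [-5.40000e-03  2.20000e-03  3.40327e+01] 33.9796878938987
23 39.54; 27 39.62; 31 39.86; 35 39.96; 39 40.05; 43 40.16; 47 40.15; 
t bar 100 [-1.39000e-02  6.87000e-02  3.75127e+01] 40.063925913242215
t plate 412 [ 1.31000e-02 -5.50000e-03  2.02052e+01] 19.581681962500973
t strip 58 [-4.00000e-02 -1.08000e-02  3.53865e+01] 34.258014243038865
23 39.22; 27 39.54; 31 39.68; 35 39.92; 39 40.35; 43 40.89; 47 40.38; 51 38.95;
```

View pics/w3.png

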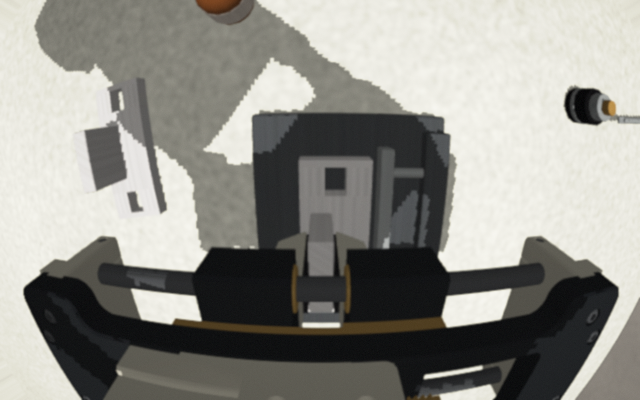

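Rejecting outliers gives a bar slope of +0.034. So it was level before, and the earlier fit was spoiled by the slot pixels. I'll undo the tilt and lower it.

Emit:
move_arm(deltas=[{"dp": [0, 0.0005, 0], "turn": [0, 0, -0.9]}, {"dp": [0.0015, 0.0005, 0], "turn": [0, 0, -1.9]}, {"dp": [0.003, 0.0005, 0], "turn": [0, 0, -1.9]}, {"dp": [0.0045, 0.0005, 0], "turn": [0, 0, -1.9]}, {"dp": [0.0055, 0.0005, 0], "turn": [0, 0, -1.9]}, {"dp": [0.006, 0.0005, 0], "turn": [0, 0, -1.9]}, {"dp": [0.006, 0.0005, 0], "turn": [0, 0, -1.9]}, {"dp": [0.006, 0.0005, 0], "turn": [0, 0, -1.9]}])

```text
time: 8.25
tool_pos: [0.4835, -0.1422, 0.038]
tool_rot: [-2.302, 1.571, -2.123]
contact_force: [0.2, 0.9, -1.7]
opening: 0.0117
```

```bash
cat > st.py <<'E'
from chk import *
o,p,R=now();print('tcp',p.round(4),'F',o['contact_force'].round(2),'stage Fx,Fy',(o['contact_force'][:2]@ex).round(2),(o['contact_force'][:2]@ey).round(2),'T',o['torque'].round(2),o['opening'].round(4),o['time'])
print('tcp in stage',((p[:2]-seat)@ex*1e3+3).round(2),((p[:2]-seat)@ey*1e3).round(2),'turn to level',rel(p,R,p,toolR(a))[1].round(2))
E
python3 st.py
```

```text
Traceback (most recent call last):
  File "st.py", line 2, in <module>
    o,p,R=now();print('tcp',p.round(4),'F',o['contact_force'].round(2),'stage Fx,Fy',(o['contact_force'][:2]@ex).round(2),(o['contact_force'][:2]@ey).round(2),'T',o['torque'].round(2),o['opening'].round(4),o['time'])
                                                                                                                                                                                        ^^^^^^^^^^^^^^^^^^
AttributeError: 'float' object has no attribute 'round'
```

```bash
sed -i "s/o\['opening'\].round(4)/o['opening']/" st.py
python3 st.py
```

```text
tcp [ 0.4835 -0.1422  0.038 ] F [ 0.22  0.88 -1.7 ] stage Fx,Fy 0.37 0.83 T [-0.02 -0.14  0.  ] 0.011713120389786906 8.25
tcp in stage -18.24 -0.61 turn to level [-0.07 -0.01  0.01]
```

Emit:
move_arm(deltas=[{"dp": [0.0003, 0, 0], "turn": [0, 0, 0]}, {"dp": [0.0006, 0, 0], "turn": [0, 0, 0]}, {"dp": [0.0009, 0, 0], "turn": [0, 0, 0]}, {"dp": [0.0012, 0, 0], "turn": [0, 0, 0]}, {"dp": [0.0012, 0, 0], "turn": [0, 0, 0]}, {"dp": [0.0012, 0, 0], "turn": [0, 0, 0]}])

```text
time: 8.85
tool_pos: [0.4835, -0.1421, 0.0372]
tool_rot: [-1.433, 1.571, -1.254]
contact_force: [-1.8, 0.7, 4.8]
opening: 0.0119
```

```bash
python3 st.py
```

```text
tcp [ 0.4835 -0.1421  0.0372] F [-1.8   0.72  4.84] stage Fx,Fy -1.64 1.03 T [0.12 0.24 0.02] 0.011903872746886621 8.85
tcp in stage -18.23 -0.51 turn to level [-0.06  0.    0.01]
```

Contact with the plate is at the predicted height. I'll ease the down-force and slide toward the strip.

Emit:
move_arm(deltas=[{"dp": [-0.0002, 0, 0.0005], "turn": [0, 0, 0]}, {"dp": [-0.0002, 0, 0.0015], "turn": [0, 0, 0]}, {"dp": [-0.0002, 0, 0.0025], "turn": [0, 0, 0]}, {"dp": [-0.0002, -0.0002, 0.0035], "turn": [0, 0, 0]}, {"dp": [-0.0002, -0.0002, 0.0045], "turn": [0, 0, 0]}, {"dp": [-0.0002, -0.0002, 0.0055], "turn": [0, 0, 0]}, {"dp": [-0.0002, -0.0002, 0.0065], "turn": [0, 0, 0]}, {"dp": [-0.0002, -0.0002, 0.0075], "turn": [0, 0, 0]}, {"dp": [-0.0002, -0.0002, 0.008], "turn": [0, 0, 0]}, {"dp": [-0.0002, -0.0002, 0.008], "turn": [0, 0, 0]}])

```text
time: 9.85
tool_pos: [0.4906, -0.1411, 0.0372]
tool_rot: [3.083, 1.569, -3.02]
contact_force: [-5.9, -1.0, 7.5]
opening: 0.0116
```

```bash
python3 st.py; python3 chk.py 4 29 36
```

```text
tcp [ 0.4906 -0.1411  0.0372] F [-5.85 -1.    7.48] stage Fx,Fy -5.94 0.07 T [-0.29  0.87  0.02] 0.011553069511579299 9.85
tcp in stage -11.09 -0.73 turn to level [-0.05 -0.11 -0.01]
tcp [ 0.49056848 -0.14105234  0.03718695] F [-5.85 -1.    7.48] Fx,Fy stage -5.94 0.07 T [-0.29  0.87  0.02] 0.011553069511579299 9.85
tcp in stage -11.09 -0.73 turn to level [-0.05 -0.11 -0.01]
w bartop 2732 x [-23.4  -6.9  13.6] y [22.2 35.4 49. ] z 31.6
w strip 790 x [16.3 20.1 24.1] y [22.4 38.4 53.7] z 34.0
w plate 13214 x [-47.7  -6.2  53.7] y [-7.3 51.2 73.8] z 19.5
((-4.903570175170898, 35.603759765625), (37.75162887573242, 27.144765853881836), 0.047070130705833435)
slope [-2.0000e-03 -4.0000e-03  3.1636e+01]
t bartop 195 x [-23.1  -6.3  13.6] y [22.2 34.9 49.2] z 31.6
t strip 57 x [14.8 20.3 24.4] y [22.7 39.6 54.5] z 34.2
t plate 1267 x [-59.6 -17.3  53.9] y [-35.7  49.4  74.3] z 19.6
((-4.604104995727539, 36.02893829345703), (37.17707824707031, 28.08478355407715), 0.11982689052820206)
slope [2.000e-03 5.000e-03 3.154e+01]
```

View pics/w4.png

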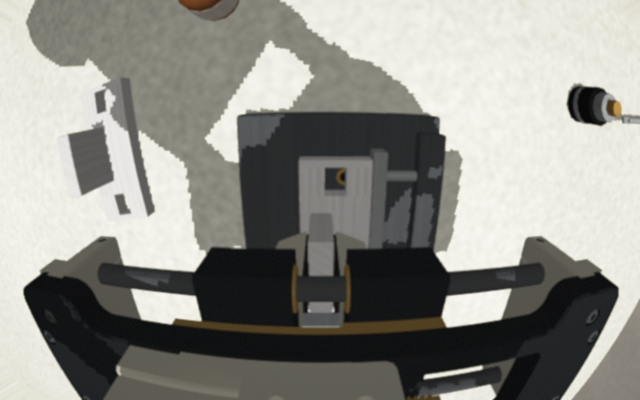

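View pics/t4.png

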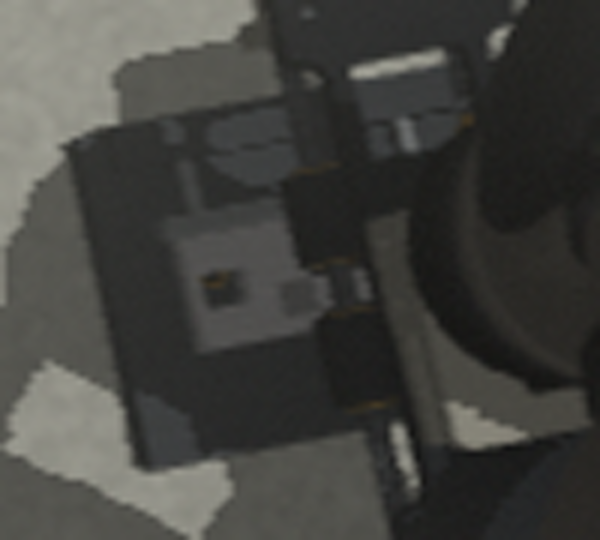

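The wrist view shows the bar against the strip at x≈372 px and the brass insert at the right side of the slot at (341,178), which is about 6–7 mm still to go. The bar is flat, with slopes ≤0.005. The friction share of the force is high, so I'll ease down-force while pushing on.

Emit:
move_arm(deltas=[{"dp": [-0.0002, 0, 0.0005], "turn": [0, 0, 0]}, {"dp": [-0.0003, 0, 0.001], "turn": [0, 0, 0]}, {"dp": [-0.0004, 0, 0.0015], "turn": [0, 0, 0]}, {"dp": [-0.0004, 0, 0.002], "turn": [0, 0, 0]}, {"dp": [-0.0004, 0, 0.0025], "turn": [0, 0, 0]}, {"dp": [-0.0004, 0, 0.003], "turn": [0, 0, 0]}, {"dp": [-0.0004, 0, 0.0035], "turn": [0, 0, 0]}, {"dp": [-0.0004, 0, 0.004], "turn": [0, 0, 0]}, {"dp": [-0.0004, 0, 0.0045], "turn": [0, 0, 0]}, {"dp": [-0.0004, 0, 0.0045], "turn": [0, 0, 0]}])

```text
time: 10.95
tool_pos: [0.4937, -0.1404, 0.0373]
tool_rot: [2.99, 1.566, -3.113]
contact_force: [-10.0, -3.5, 7.3]
opening: 0.0119
```

```bash
python3 chk.py 5 29 36
```

```text
tcp [ 0.49370277 -0.14042444  0.03727057] F [-10.03  -3.5    7.34] Fx,Fy stage -10.5 -1.64 T [-0.7   1.49  0.  ] 0.01185348056915777 10.95
tcp in stage -7.9 -0.68 turn to level [-0.03 -0.26 -0.04]
w bartop 2460 x [-20.2  -6.5  13.6] y [22.3 35.4 49.1] z 31.6
w strip 811 x [17.4 23.2 27.2] y [22.2 38.6 53.8] z 34.0
w plate 12628 x [-44.8  -5.4  53.7] y [-7.1 51.6 73.8] z 19.5
((-3.288951873779297, 35.641204833984375), (34.55279541015625, 27.2281551361084), 0.03981052711606026)
slope [-5.0000e-03 -4.0000e-03  3.1721e+01]
t bartop 174 x [-19.7  -6.3  13.6] y [22.1 35.1 49.4] z 31.7
t strip 59 x [14.5 23.3 27.7] y [22.2 37.9 54.3] z 34.2
t plate 1253 x [-59.6 -22.   54.1] y [-34.5  49.   74.3] z 19.6
((-3.028773307800293, 35.833885192871094), (27.636249542236328, 33.91246032714844), 89.9541015625)
slope [3.0000e-03 3.0000e-03 3.1586e+01]
```

Emit:
move_arm(deltas=[{"dp": [-0.0002, 0, 0.0003], "turn": [0, 0, 0]}, {"dp": [-0.0004, 0, 0.0007], "turn": [0, 0, 0]}, {"dp": [-0.0005, 0, 0.001], "turn": [0, 0, 0]}, {"dp": [-0.0005, 0, 0.0014], "turn": [0, 0, 0]}, {"dp": [-0.0005, 0, 0.0018], "turn": [0, 0, 0]}, {"dp": [-0.0005, 0, 0.0022], "turn": [0, 0, 0]}, {"dp": [-0.0005, 0, 0.0026], "turn": [0, 0, 0]}, {"dp": [-0.0005, 0, 0.003], "turn": [0, 0, 0]}, {"dp": [-0.0005, 0, 0.003], "turn": [0, 0, 0]}])

```text
time: 11.95
tool_pos: [0.4958, -0.14, 0.0374]
tool_rot: [2.959, 1.564, 3.139]
contact_force: [-12.8, -4.5, 5.6]
opening: 0.012
```

```bash
python3 chk.py 6 29 36
```

```text
tcp [ 0.49580092 -0.14000258  0.03735749] F [-12.77  -4.53   5.57] Fx,Fy stage -13.38 -2.16 T [-1.04  1.88  0.  ] 0.011955792661514466 11.95
tcp in stage -5.76 -0.64 turn to level [-0.03 -0.37 -0.07]
w bartop 2289 x [-18.2  -5.5  13.7] y [22.3 35.3 49.1] z 31.7
w strip 801 x [17.7 25.3 29.4] y [22.4 38.5 53.8] z 34.0
w plate 12232 x [-42.7  -5.5  54.2] y [-7.  52.  73.9] z 19.5
((-2.222217559814453, 35.64429473876953), (32.44504165649414, 27.223968505859375), 0.051729556173086166)
slope [-6.000e-03 -8.000e-03  3.189e+01]
t bartop 168 x [-17.7  -5.3  13.7] y [22.2 34.7 49.6] z 31.7
t strip 62 x [14.8 25.4 29.8] y [22.6 38.1 53.7] z 34.1
t plate 1256 x [-59.6 -22.5  54. ] y [-30.3  49.5  74.4] z 19.6
((-2.0165443420410156, 35.98371887207031), (31.918941497802734, 27.748153686523438), 0.32287082076072693)
slope [-1.0000e-02 -2.0000e-03  3.1723e+01]
```

View pics/w6.png

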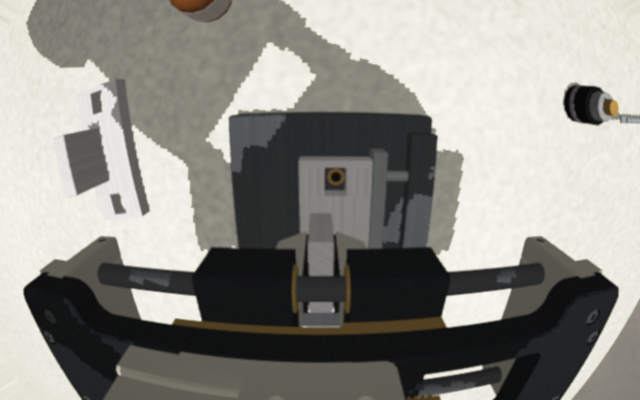

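The insert now shows centred in the slot at (335,178), with the strip about 6 mm in. A slight pitch of 0.4° and some extra friction remain, so I'll level, relieve and finish the last half millimetre.

Emit:
move_arm(deltas=[{"dp": [-0.0001, 0, 0.0001], "turn": [0, -0.2, 0]}, {"dp": [-0.0002, -0.0001, 0.0002], "turn": [0, -0.4, 0]}, {"dp": [-0.0002, -0.0002, 0.0003], "turn": [0, -0.5, 0]}, {"dp": [-0.0002, -0.0002, 0.0004], "turn": [0, -0.5, 0]}, {"dp": [-0.0002, -0.0002, 0.0005], "turn": [0, -0.5, 0]}, {"dp": [-0.0002, -0.0002, 0.0006], "turn": [0, -0.5, 0]}, {"dp": [-0.0002, -0.0002, 0.0006], "turn": [0, -0.5, 0]}])

```text
time: 12.75
tool_pos: [0.4958, -0.14, 0.0372]
tool_rot: [1.067, 1.569, 1.247]
contact_force: [-12.2, -5.6, 4.1]
opening: 0.0116
```

```bash
python3 chk.py 7 29 36
```

```text
tcp [ 0.49582331 -0.13998486  0.03717266] F [-12.2   -5.62   4.15] Fx,Fy stage -13.01 -3.34 T [-1.21  2.12 -0.  ] 0.011565726655165405 12.75
tcp in stage -5.73 -0.63 turn to level [-0.02  0.06 -0.1 ]
w bartop 2263 x [-18.1  -5.4  13.7] y [22.2 35.1 49. ] z 31.5
w strip 804 x [18.2 25.5 29.4] y [22.4 38.5 53.8] z 34.0
w plate 12121 x [-42.5  -5.3  54.3] y [-6.8 52.  73.7] z 19.5
((-2.1676177978515625, 35.636924743652344), (32.32628631591797, 27.200496673583984), 0.07479825615882874)
slope [-3.0000e-03 -4.0000e-03  3.1648e+01]
t bartop 160 x [-17.6  -5.3  13.6] y [22.5 35.1 49.7] z 31.5
t strip 53 x [15.4 25.7 29.8] y [22.4 36.4 54.1] z 34.0
t plate 1268 x [-59.6 -22.5  54. ] y [-31.5  49.3  74.2] z 19.6
((-1.9993162155151367, 36.04218292236328), (27.519676208496094, 31.73061752319336), 89.14579772949219)
slope [-1.4000e-02  1.5000e-02  3.1006e+01]
```

Emit:
move_arm(deltas=[{"dp": [-0.0001, -0.0001, 0.0001], "turn": [0, 0, 0]}, {"dp": [-0.0002, -0.0002, 0.0002], "turn": [0, 0, 0]}, {"dp": [-0.0003, -0.0003, 0.0003], "turn": [0, 0, 0]}, {"dp": [-0.0003, -0.0003, 0.0003], "turn": [0, 0, 0]}, {"dp": [-0.0003, -0.0003, 0.0003], "turn": [0, 0, 0]}])

```text
time: 13.35
tool_pos: [0.4961, -0.1399, 0.0372]
tool_rot: [1.236, 1.568, 1.416]
contact_force: [-11.6, -5.3, 2.2]
opening: 0.0117
```

```bash
python3 st.py
```

```text
tcp [ 0.4961 -0.1399  0.0372] F [-11.57  -5.26   2.16] stage Fx,Fy -12.32 -3.1 T [-1.13  2.    0.01] 0.011688800050448688 13.35
tcp in stage -5.45 -0.63 turn to level [-0.02  0.05 -0.13]
```

Emit:
move_arm(deltas=[{"dp": [-0.0001, -0.0002, 0.0001], "turn": [0, 0, 0]}, {"dp": [-0.0002, -0.0004, 0.0001], "turn": [0, 0, -0.1]}, {"dp": [-0.0002, -0.0005, 0.0001], "turn": [0, 0, -0.1]}, {"dp": [-0.0002, -0.0005, 0.0001], "turn": [0, 0, -0.1]}, {"dp": [-0.0002, -0.0005, 0.0001], "turn": [0, 0, -0.1]}])

```text
time: 13.85
tool_pos: [0.4961, -0.14, 0.0372]
tool_rot: [1.264, 1.569, 1.444]
contact_force: [-11.8, -1.6, 1.3]
opening: 0.0119
```

```bash
python3 chk.py 8 29 36
```

```text
tcp [ 0.49611153 -0.13998196  0.03721169] F [-11.76  -1.58   1.3 ] Fx,Fy stage -11.85 0.56 T [-0.7   1.87  0.01] 0.01191876685812441 13.85
tcp in stage -5.45 -0.68 turn to level [-0.03  0.03 -0.08]
w bartop 2250 x [-17.8  -5.1  13.8] y [22.3 35.3 49. ] z 31.5
w strip 812 x [17.8 25.7 29.7] y [22.4 38.8 53.8] z 34.0
w plate 12103 x [-42.2  -5.6  54.1] y [-6.8 52.1 73.9] z 19.5
((-2.0672454833984375, 35.62688064575195), (27.222938537597656, 32.04901885986328), 89.93568420410156)
slope [-4.0000e-03 -4.0000e-03  3.1615e+01]
t bartop 160 x [-17.5  -4.9  13.7] y [22.4 34.7 49.4] z 31.6
t strip 57 x [14.3 25.3 30. ] y [22.8 38.  53.8] z 34.1
t plate 1252 x [-59.6 -22.5  53.3] y [-30.8  49.   74.3] z 19.6
((-1.8286876678466797, 36.096221923828125), (27.452486038208008, 31.52610206604004), 89.90509033203125)
slope [-1.2000e-02 -6.0000e-03  3.1892e+01]
```

The push is square: force along stage x is -11.9 N including a little plate friction, sideways 0.6 N, yaw moment about 0, strip about 6.5 mm in. I'll hold it here.

Emit:
move_arm(deltas=[{"dp": [0, 0, 0], "turn": [0, 0, 0]}, {"dp": [0, 0, 0], "turn": [0, 0, 0]}, {"dp": [0, 0, 0], "turn": [0, 0, 0]}, {"dp": [0, 0, 0], "turn": [0, 0, 0]}, {"dp": [0, 0, 0], "turn": [0, 0, 0]}, {"dp": [0, 0, 0], "turn": [0, 0, 0]}, {"dp": [0, 0, 0], "turn": [0, 0, 0]}, {"dp": [0, 0, 0], "turn": [0, 0, 0]}, {"dp": [0, 0, 0], "turn": [0, 0, 0]}, {"dp": [0, 0, 0], "turn": [0, 0, 0]}])

```text
time: 14.95
tool_pos: [0.4961, -0.14, 0.0372]
tool_rot: [1.221, 1.569, 1.402]
contact_force: [-10.8, -3.1, 1.6]
opening: 0.0115
```

```bash
python3 st.py; python3 - <<'E'
from h import *
im,d=robot.read_camera('wrist');cv2.imwrite('pics/w9.png',cv2.resize(im[100:260,220:460],None,fx=3.3,fy=3.3,interpolation=cv2.INTER_CUBIC)[:,:,::-1])
im,d=robot.read_camera('side');cv2.imwrite('pics/s9.png',cv2.resize(im[130:230,330:450],None,fx=5,fy=5,interpolation=cv2.INTER_CUBIC)[:,:,::-1])
E
```

```text
tcp [ 0.4961 -0.14    0.0372] F [-10.85  -3.12   1.56] stage Fx,Fy -11.23 -1.12 T [-0.76  1.91 -0.08] 0.011535979805097766 14.95
tcp in stage -5.41 -0.67 turn to level [-0.03  0.03 -0.08]
```

View pics/w9.png

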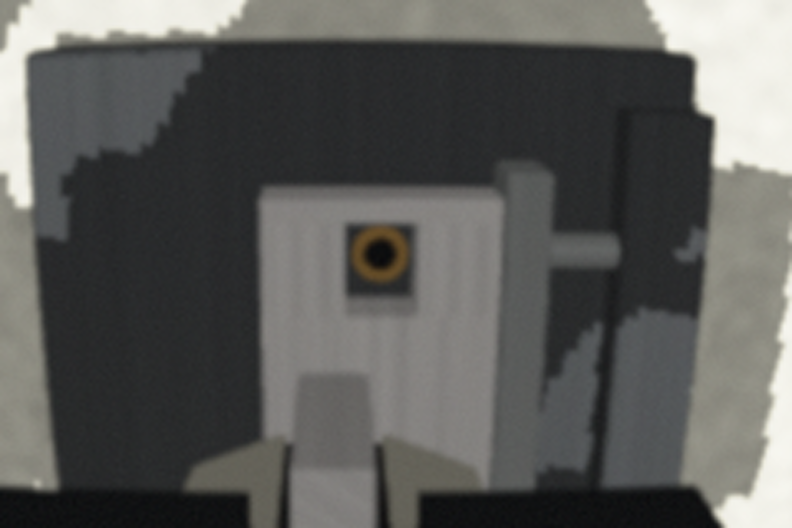

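View pics/s9.png

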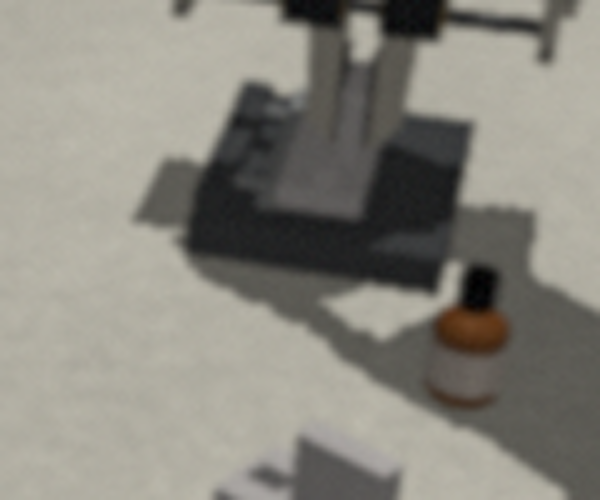

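The wrist close-up shows the threaded hole at (380,253), centred across the slot (348–414), with the front face flush on the strip and the fingers on the rib. The side view shows the bracket flat and the bottle undisturbed. I'll keep holding.

Emit:
move_arm(deltas=[{"dp": [0, 0, 0], "turn": [0, 0, 0]}, {"dp": [0, 0, 0], "turn": [0, 0, 0]}, {"dp": [0, 0, 0], "turn": [0, 0, 0]}, {"dp": [0, 0, 0], "turn": [0, 0, 0]}, {"dp": [0, 0, 0], "turn": [0, 0, 0]}, {"dp": [0, 0, 0], "turn": [0, 0, 0]}, {"dp": [0, 0, 0], "turn": [0, 0, 0]}, {"dp": [0, 0, 0], "turn": [0, 0, 0]}, {"dp": [0, 0, 0], "turn": [0, 0, 0]}, {"dp": [0, 0, 0], "turn": [0, 0, 0]}])

```text
time: 16.05
tool_pos: [0.4961, -0.14, 0.0372]
tool_rot: [1.222, 1.569, 1.402]
contact_force: [-11.0, -2.4, 0.5]
opening: 0.0118
```

Emit:
move_arm(deltas=[{"dp": [0, 0, 0], "turn": [0, 0, 0]}, {"dp": [0, 0, 0], "turn": [0, 0, 0]}, {"dp": [0, 0, 0], "turn": [0, 0, 0]}, {"dp": [0, 0, 0], "turn": [0, 0, 0]}, {"dp": [0, 0, 0], "turn": [0, 0, 0]}, {"dp": [0, 0, 0], "turn": [0, 0, 0]}, {"dp": [0, 0, 0], "turn": [0, 0, 0]}, {"dp": [0, 0, 0], "turn": [0, 0, 0]}, {"dp": [0, 0, 0], "turn": [0, 0, 0]}, {"dp": [0, 0, 0], "turn": [0, 0, 0]}])

```text
time: 17.05
tool_pos: [0.4961, -0.14, 0.0372]
tool_rot: [1.255, 1.569, 1.435]
contact_force: [-11.1, -3.5, 1.3]
opening: 0.0117
```

Emit:
move_arm(deltas=[{"dp": [0, 0, 0], "turn": [0, 0, 0]}, {"dp": [0, 0, 0], "turn": [0, 0, 0]}, {"dp": [0, 0, 0], "turn": [0, 0, 0]}, {"dp": [0, 0, 0], "turn": [0, 0, 0]}, {"dp": [0, 0, 0], "turn": [0, 0, 0]}, {"dp": [0, 0, 0], "turn": [0, 0, 0]}, {"dp": [0, 0, 0], "turn": [0, 0, 0]}, {"dp": [0, 0, 0], "turn": [0, 0, 0]}, {"dp": [0, 0, 0], "turn": [0, 0, 0]}, {"dp": [0, 0, 0], "turn": [0, 0, 0]}])

```text
time: 18.05
tool_pos: [0.4961, -0.14, 0.0372]
tool_rot: [1.243, 1.569, 1.423]
contact_force: [-10.8, -3.1, 0.6]
opening: 0.0118
```

```bash
python3 chk.py 10 29 36
```

```text
tcp [ 0.49613457 -0.13999705  0.03719726] F [-10.76  -3.14   0.58] Fx,Fy stage -11.15 -1.16 T [-0.72  1.87 -0.05] 0.011797346247627485 18.05
tcp in stage -5.43 -0.69 turn to level [-0.03  0.03 -0.08]
w bartop 2250 x [-17.8  -5.1  13.7] y [22.2 35.2 49. ] z 31.5
w strip 810 x [17.  25.6 29.7] y [22.4 38.8 53.8] z 34.0
w plate 12109 x [-42.2  -5.6  54. ] y [-6.9 52.  73.9] z 19.5
((-2.054311752319336, 35.68156433105469), (27.34560775756836, 32.10021209716797), 89.92713165283203)
slope [-2.0000e-03 -8.0000e-03  3.1798e+01]
t bartop 160 x [-17.5  -4.5  13.5] y [22.2 34.9 49.5] z 31.6
t strip 53 x [14.7 25.6 30.2] y [22.3 39.4 53.7] z 34.6
t plate 1255 x [-59.6 -22.4  53.5] y [-30.6  49.4  74.4] z 19.6
((-1.9187040328979492, 35.8668212890625), (27.478116989135742, 31.50014305114746), 89.35340881347656)
slope [-8.00e-03 -3.00e-03  3.18e+01]
```

Steady for over 4 s. I'll hand in now.

```bash
python3 -c "
from cell import robot
print(robot.hand_in())"
```

```text
the job is handed in; nothing more can be done
None
```

The bracket is on the stage plate and pushed squarely into the strip. I handed the job in at about 18 s with the gripper still holding it and pushing. I took the bracket farthest from the base, at 0.556 m, by its rib.

**Last checks (held more than 4 s):**
- **Push:** the wrist read a steady 11 to 12 N along the push, including some friction on the plate. The strip was 6.1 to 6.6 mm in, which is about 9 to 10 N, and far from its 16 mm stop.
- **Sideways load:** this stayed at about 1 N or less in the readings I resolved, with almost no yaw moment.
- **Fit:** the bar lies flat, within 0.5° by depth. In the wrist close-up the hole I could see is centred in its slot along the push direction, and about 1 to 2 mm off centre along the slot's 16 mm length. The gripper hid the other slot, so I did not see it directly.
- **Other items:** the oil bottle looked undisturbed in the last side view. I passed near nothing else, but did not re-measure the objective, screwdriver or tray.

**Where a check disagreed:** one depth fit wrongly showed the bracket tilted by 1.9° before it touched the plate, because slot pixels spoiled it. I tilted the tool to match, a cleaner fit showed the mistake, and I undid it before lowering.

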